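Close the sample jars with their own lids

ROBOT

A 6-joint arm with a two-finger parallel gripper is mounted at the origin on the work surface. World frame = base frame: x ahead of the robot, y to its left, z up, the work surface at z = 0. Lengths are in m, angles in rad, forces in N, time in s.
With the tool pointing down it reaches from about 0.35 to 0.875 m from the base axis. Payload 4.2 kg.
Tool frame: the origin (TCP) lies on the centre line of the jaws, within the pads' length; the fingertips stand 8 mm ahead of it and the grasp point (between the pads) lies 11 mm behind it; z points along the fingers, y is the line along which they close (so a half turn about z gives the same grasp; the last joint's range is limited). The gripper opens to 85 mm and grips with 20 to 120 N. Pads are 22 mm wide; open, the fingers measure 114 mm over their backs; the gripper's body (76 mm by 85 mm) begins 54 mm behind the grasp point. The pads swing forward as they close: fully open they stand 13 mm farther back than shut.
Start: joints at [-1.002, 0.385, 0.008, 0, -1.194, -0.259], TCP at [0.191, -0.595, 0.217] pointing down, gripper open.
Joint ranges: [-3.14, 3.14], [-1.21, 2.06], [-1.07, 1.41], [-3.16, 2.05], [-2.99, -0.16], [-3.1, 3.1]. Speed limits (rad/s): [2.79, 2.79, 3.14, 3.14, 3.14, 3.14].

INTERFACE

Orientations are given as a rotation vector (axis times angle).
In Python, from workcell import env, imaging gives the robot as it stands.
- The arm moves only by the tool jog_arm, called by a JSON object that holds its "fn" and its "kwargs". Schema: {"type":"object","properties":{"rows":{"type":"array","items":{"type":"object","properties":{"x":{"type":"number"},"y":{"type":"number"},"z":{"type":"number"},"wx":{"type":"number"},"wy":{"type":"number"},"wz":{"type":"number"}},"additionalProperties":false},"minItems":1,"maxItems":12},"finger_gap":{"type":"number"},"only":{"type":"string"},"quiet":{"type":"boolean"},"lines":{"type":"string"}},"required":["rows"],"additionalProperties":false}. rows is a list of rows, 1 to 12 of them, each an object with the fields x, y, z (the shift in m), wx, wy, wz (a rotation vector in rad); a field left out counts as zero; each row shifts and turns the commanded pose from where the row before left it, along the tool's axes as they then stand; what a row does not reach is not made up. A row lasts 1/12 s, in which the tool goes at most 0.0417 m and 0.125 rad, less where a joint would pass 70% of its speed; a pose out of reach is approached as far as the arm can. finger_gap is the finger opening in m, set as the call begins (left out keeps the last). The fingers move at their own pace and stop on an object; the grip force is fixed at half the most. Time passes only in rows, so rows that do not move let the fingers close. The tool returns the time, the measured TCP pose, the force, the opening and the grip force at its end. only (a regular expression) keeps the lines of the reply that match it, lines (a string "A,B") keeps lines A to B, and quiet returns only ok. Input that does not fit is refused with a message, and nothing moves.
- env.sense(): the state, without advancing time (a new reading comes with each control period).
- imaging.snapshot(name): name is "scene" or "top" or "wrist"; returns a dict with "pixels" (420x560x3 uint8, blue, green, red), "z_map" (420x560 float32, m along the optical axis (not along the pixel's ray), 0 where there is no reading), "K" (3x3 intrinsics, pixels), "distortion" ([k1, k2, p1, p2, k3] as OpenCV has them; the pictures are not rectified), "pose" (4x4, takes a point from camera to world coordinates); the wrist camera has in their place "hand_eye" (4x4, takes a point from camera to tool coordinates, whose origin is the TCP and whose axes are the flange's). Camera axes: x right, y up, looking along -z (the intrinsics and any distortion apply to the point x, -y, -z); pixel columns grow to the right and rows downward; lengths in m; the calibration is good to about 2 mm. A picture is of the moment at which its call begins: read the wrist's pose just before it.
- env.job_done(): hands the job in; it is judged then, once.
The state is a dict: "clock": time; "qpos": joint angles; "dq": joint speeds; "tau": joint torques, N m; "tcp_pos": TCP position; "eef_rot": TCP orientation; "ft_force": force on the tool from outside, world axes, zero at the start; "wrist_torque": the same for the moment, N m; "grip_width": finger opening in m; "grasp_force": force on a finger pad.
Only numpy, scipy, OpenCV 4.12 (cv2) and the standard library are available. Lean on these libraries where they do the work, as an engineer would, in place of code of your own. Each camera call takes 0.05 s, during which the arm holds its last target. There are 200 camera calls.

TASK

Close the four washed sample jars: put each lid on the jar whose rim has the same colour, plug down in the mouth and flange lying flat on the rim. Set each lid down on its jar rather than dropping it, leave the jars standing upright where they are, and do not disturb the two bottles at the sides.

Things in the scene. Friction and masses are not known exactly. Their poses are not given: they have to be found in the camera images.
- jar_red: Empty open jar, round, 76 mm outside diameter, 50 mm tall, white below with a red rim (the top 16 mm of the wall, seen from above as a red ring). Mouth 56 mm across, inner floor 8 mm above the bench. Loose, 0.2 to 0.45 kg. Origin: centre of its underside, z up.
- lid_red: Red round lid, loose on the bench, knob up, 0.04 to 0.09 kg. Origin: centre of underside, z up. From there: white plug 42 mm diameter, 0 to 12 mm; red flange 72 mm diameter, 12 to 18 mm; red cylindrical knob (grip here) 24 mm diameter, 18 to 46 mm. Seated, the plug hangs with play in the jar's mouth and the flange rests on the rim: lid origin 38 mm above the jar's.
- jar_blue: Empty open jar, round, 76 mm outside diameter, 50 mm tall, white below with a blue rim (the top 16 mm of the wall, seen from above as a blue ring). Mouth 56 mm across, inner floor 8 mm above the bench. Loose, 0.2 to 0.45 kg. Origin: centre of its underside, z up.
- lid_blue: Blue round lid, loose on the bench, knob up, 0.04 to 0.09 kg. Origin: centre of underside, z up. From there: white plug 42 mm diameter, 0 to 12 mm; blue flange 72 mm diameter, 12 to 18 mm; blue cylindrical knob (grip here) 24 mm diameter, 18 to 46 mm. Seated, the plug hangs with play in the jar's mouth and the flange rests on the rim: lid origin 38 mm above the jar's.
- jar_yellow: Empty open jar, round, 76 mm outside diameter, 50 mm tall, white below with a yellow rim (the top 16 mm of the wall, seen from above as a yellow ring). Mouth 56 mm across, inner floor 8 mm above the bench. Loose, 0.2 to 0.45 kg. Origin: centre of its underside, z up.
- lid_yellow: Yellow round lid, loose on the bench, knob up, 0.04 to 0.09 kg. Origin: centre of underside, z up. From there: white plug 42 mm diameter, 0 to 12 mm; yellow flange 72 mm diameter, 12 to 18 mm; yellow cylindrical knob (grip here) 24 mm diameter, 18 to 46 mm. Seated, the plug hangs with play in the jar's mouth and the flange rests on the rim: lid origin 38 mm above the jar's.
- jar_green: Empty open jar, round, 76 mm outside diameter, 50 mm tall, white below with a green rim (the top 16 mm of the wall, seen from above as a green ring). Mouth 56 mm across, inner floor 8 mm above the bench. Loose, 0.2 to 0.45 kg. Origin: centre of its underside, z up.
- lid_green: Green round lid, loose on the bench, knob up, 0.04 to 0.09 kg. Origin: centre of underside, z up. From there: white plug 42 mm diameter, 0 to 12 mm; green flange 72 mm diameter, 12 to 18 mm; green cylindrical knob (grip here) 24 mm diameter, 18 to 46 mm. Seated, the plug hangs with play in the jar's mouth and the flange rests on the rim: lid origin 38 mm above the jar's.
- brown_bottle: Bystander: closed brown bottle, 60 mm diameter, 120 mm tall, 0.4 kg, loose, standing to one side of the work. Origin: centre of its underside.
- white_bottle: Bystander: closed white bottle, 66 mm diameter, 150 mm tall, 0.4 kg, loose, standing to one side of the work. Origin: centre of its underside.
There are look-alikes about, which are no part of the job. What is shaped like the lid_yellow but pink is not meant. What is shaped like the lid_green but black is not meant.

How it is judged:
By the outcome, as a careful person would: the job done as asked, in the order asked, and still so for the second after the job is handed in, with the robot touching nothing.
It also fails if it takes over 96 s, if anything falls off the work surface, if the arm or the gripper's body presses on something with over 40 N, if the wrist force passes 120 N, or if a joint passes its speed limit or range.

## Working session

There is one attempt and no reset: what is moved stays moved. The work goes in short steps, Python scripts to look and compute and a tool call to move; the robot and the scene stay as the last step left them, time stands still between calls to the robot, and variables do not carry over. Pictures are saved under pics/ and viewed, at most 14 in all, crops included, and the job is handed in when it is done.

```bash
mkdir -p pics; ls; python3 - <<'E'
from workcell import env, imaging
import cv2
s=env.sense();print({k:s[k] for k in('clock','tcp_pos','eef_rot','grip_width')})
for n in("scene","top"):
    d=imaging.snapshot(n);cv2.imwrite(f'pics/{n}0.png',d['pixels']);print(n,d['K'],d['distortion'],d['pose'])
E
```

```text
pics
{'clock': 0.0, 'tcp_pos': array([ 0.19037165, -0.59466456,  0.21543262]), 'eef_rot': array([ 0.48436395, -3.10357424, -0.00329355]), 'grip_width': 0.08544575734011793}
scene [[496.54591776   0.         279.82047586]
 [  0.         496.54591776 210.51677152]
 [  0.           0.           1.        ]] [-0.1305288  0.         0.         0.         0.       ] [[-0.41306349 -0.72304322  0.55370304  1.2641707 ]
 [ 0.91064168 -0.3349371   0.24196874  0.32006758]
 [ 0.01050183  0.60417352  0.79678358  1.15150652]
 [ 0.          0.          0.          1.        ]]
top [[444.21831375   0.         279.06462104]
 [  0.         444.21831375 208.03839571]
 [  0.           0.           1.        ]] [-0.14482557  0.          0.          0.          0.        ] [[-0.01639053  0.98214486 -0.18741086  0.21880803]
 [-0.99983104 -0.01765936 -0.00510261 -0.02103128]
 [-0.00832106  0.18729556  0.98226836  1.4589205 ]
 [ 0.          0.          0.          1.        ]]
```

View pics/top0.png

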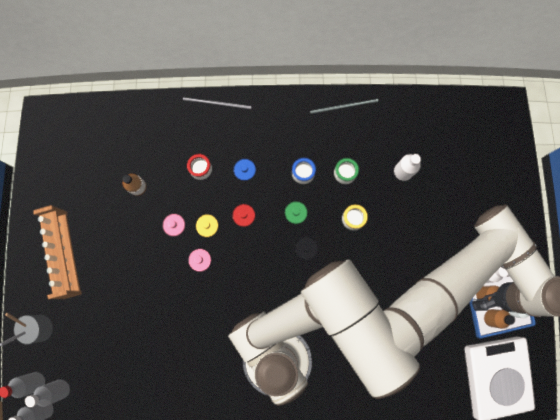

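View pics/scene0.png

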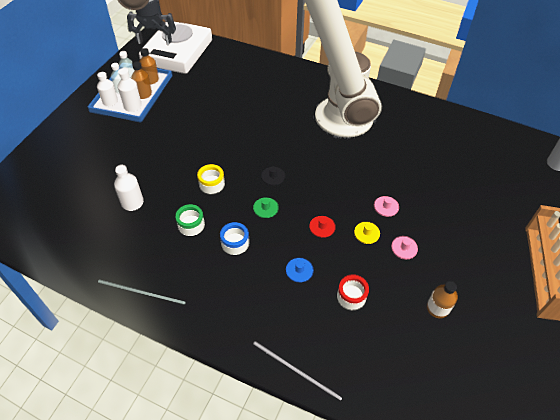

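The top view shows the jars at red (199,166), blue (304,170), green (347,170) and yellow (355,217). The lids are at blue (245,170), red (243,215), yellow (207,226) and green (296,212).

Look-alikes are two pink lids at (174,225) and (200,260) and a black lid at (306,247). The yellow one at (207,226) and the green one at (296,212) fit by colour. The scene view agrees: yellow lid at (367,232), pink at (386,205) and (404,247), green at (266,207), black at (273,175). Next is one enlarged crop to confirm, plus measuring.

```bash
cat > h.py <<'E'
import numpy as np, cv2
from workcell import env, imaging
from scipy.spatial.transform import Rotation as R
HUE={'red':(-8,8),'blue':(105,125),'yellow':(22,34),'green':(50,85)}
def pose(d):
    if 'pose' in d: return d['pose']
    s=env.sense();T=np.eye(4);T[:3,:3]=R.from_rotvec(s['eef_rot']).as_matrix();T[:3,3]=s['tcp_pos'];return T@d['hand_eye']
def rays(d,uv):
    u=cv2.undistortPoints(np.float64(uv).reshape(-1,1,2),d['K'],np.array(d['distortion'])).reshape(-1,2)
    return np.c_[u[:,0],-u[:,1],-np.ones(len(u))]
def blobs(d,minA=60):
    h=cv2.cvtColor(d['pixels'],cv2.COLOR_BGR2HSV).astype(int);out=[]
    for c,(a,b) in HUE.items():
        H=np.where(h[...,0]>150,h[...,0]-180,h[...,0]) if c=='red' else h[...,0]
        m=((H>=a)&(H<=b)&(h[...,1]>150)&(h[...,2]>70)).astype(np.uint8)
        n,l,st,ce=cv2.connectedComponentsWithStats(m)
        for i in range(1,n):
            if st[i,4]>minA: out.append((c,l==i,st[i],ce[i]))
    return out
def world(d,T,m):
    v,u=np.nonzero(m&(d['z_map']>0));z=d['z_map'][v,u]
    return (rays(d,np.c_[u,v])*z[:,None])@T[:3,:3].T+T[:3,3]
def atz(d,T,uv,z):
    r=rays(d,uv)@T[:3,:3].T;return T[:3,3]+r*((z-T[2,3])/r[:,2:])
E
python3 - <<'E'
from h import *
for n in('top','scene'):
    d=imaging.snapshot(n);T=pose(d)
    for c,m,st,ce in blobs(d):
        P=world(d,T,m)
        cnt=cv2.findContours(m.astype(np.uint8),0,1)[0][0];e=cv2.fitEllipse(cnt)[0]
        print(n,c,st[4],ce.round(),'z pct',np.percentile(P[:,2],[5,50,95]).round(3),'med',np.median(P,0)[:2].round(3),'mid',((P.min(0)+P.max(0))/2)[:2].round(3),'ell@50/18',atz(d,T,[e],.05)[0,:2].round(3),atz(d,T,[e],.018)[0,:2].round(3))
    if n=='top': cv2.imwrite('pics/c.png',cv2.resize(d['pixels'][140:270,150:380],None,fx=3.4,fy=3.4,interpolation=2))
E
```

```text
top red 173 [198. 164.] z pct [0.004 0.049 0.055] med [0.647 0.256] mid [0.649 0.258] ell@50/18 [0.64  0.253] [0.649 0.259]
top red 401 [243. 215.] z pct [-0.     0.018  0.045] med [0.472 0.103] mid [0.475 0.107] ell@50/18 [0.467 0.102] [0.473 0.105]
top red 111 [  5. 391.] z pct [0.178 0.2   0.205] med [-0.08   0.806] mid [-0.195  1.125] ell@50/18 [-0.114  0.904] [-0.122  0.925]
top blue 367 [244. 169.] z pct [0.001 0.018 0.045] med [0.627 0.1  ] mid [0.633 0.102] ell@50/18 [0.62  0.098] [0.629 0.101]
top blue 165 [304. 167.] z pct [-0.003  0.048  0.054] med [ 0.635 -0.099] mid [ 0.626 -0.099] ell@50/18 [ 0.619 -0.097] [ 0.628 -0.098]
scene red 460 [322. 226.] z pct [0.01  0.018 0.046] med [0.482 0.108] mid [0.468 0.105] ell@50/18 [0.499 0.112] [0.477 0.106]
scene red 383 [354. 288.] z pct [0.    0.049 0.053] med [0.639 0.254] mid [0.626 0.251] ell@50/18 [0.644 0.254] [0.626 0.252]
scene blue 12155 [47. 59.] z pct [-0.432 -0.213  0.06 ] med [-0.014 -1.449] mid [ 0.08  -1.206] ell@50/18 [ 0.225 -1.114] [ 0.195 -1.156]
scene blue 193 [349.   4.] z pct [-0.201 -0.176 -0.148] med [-1.01
[... 587 characters left out ...]
651 0.109] [0.633 0.103]
scene blue 885 [ 21. 289.] z pct [-0.6   -0.418 -0.27 ] med [ 0.902 -0.865] mid [ 0.908 -0.802] ell@50/18 [ 1.01  -0.508] [ 1.003 -0.532]
scene yellow 305 [210. 174.] z pct [0.    0.048 0.053] med [ 0.456 -0.26 ] mid [ 0.444 -0.274] ell@50/18 [ 0.464 -0.256] [ 0.441 -0.273]
scene yellow 451 [367. 232.] z pct [0.014 0.019 0.046] med [0.45  0.229] mid [0.438 0.227] ell@50/18 [0.468 0.23 ] [0.444 0.228]
scene green 408 [265. 207.] z pct [0.013 0.019 0.046] med [ 0.489 -0.063] mid [ 0.477 -0.069] ell@50/18 [ 0.506 -0.056] [ 0.484 -0.067]
scene green 298 [189. 215.] z pct [0.04  0.048 0.053] med [ 0.618 -0.238] mid [ 0.616 -0.25 ] ell@50/18 [ 0.621 -0.236] [ 0.602 -0.252]
```

View pics/c.png

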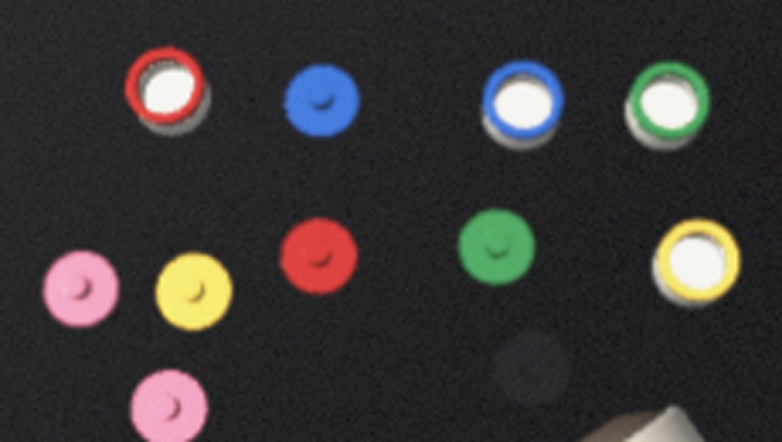

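The crop confirms it: the yellow lid is at crop (194,291) beside two pink ones, the green lid at (497,246) and the black lid at (532,368), so the colours are unambiguous. First I turn the tool square to the world and refine the positions.

{"fn": "jog_arm", "kwargs": {"rows": [{"wz": 0.103},{"wz": 0.103},{"wz": 0.103}], "finger_gap": 0.085}}

```text
clock: 0.45
tcp_pos: [0.1905, -0.5951, 0.2162]
eef_rot: [-0.007, -3.141, -0.001]
ft_force: [0.1, -0.1, -0.8]
grip_width: 0.0853
grasp_force: 0.0
```

```bash
cat >> h.py <<'E'
HUE['yellow']=(20,36);HUE['green']=(50,90)
def measure(name,minA=100):
    d=imaging.snapshot(name);T=pose(d);h=cv2.cvtColor(d['pixels'],cv2.COLOR_BGR2HSV).astype(int);res={}
    for c,(a,b) in HUE.items():
        H=np.where(h[...,0]>150,h[...,0]-180,h[...,0])
        m=((H>=a)&(H<=b)&(h[...,1]>85)&(h[...,2]>60)).astype(np.uint8)
        for k in cv2.findContours(m,cv2.RETR_EXTERNAL,cv2.CHAIN_APPROX_NONE)[0]:
            f=cv2.drawContours(np.zeros_like(m),[k],-1,1,-1)
            if f.sum()<minA or len(k)<8: continue
            x,y,w,hh=cv2.boundingRect(k)
            if x<1 or y<1 or x+w>559 or y+hh>419: continue
            P=world(d,T,(m*f)>0)
            if len(P)<20: continue
            hz=np.median(P[:,2])
            for nm,z,r in(('lid',.018,.036),('jar',.050,.038)):
                if abs(hz-z)>.008: continue
                q=cv2.convexHull(k)[:,0].astype(np.float32)
                q=atz(d,T,k[:,0],z)[:,:2]
                from scipy.optimize import least_squares
                s=least_squares(lambda p:np.hypot(*(q-p[:2]).T)-p[2],[*q.mean(0),r],loss='soft_l1',f_scale=.001).x
                if abs(s[2]-r)<.008: res[nm+'_'+c]=(*s[:2].round(4),round(float(s[2]),4),round(float(hz),3))
    return res
E
python3 - <<'E'
from h import *
s=env.sense();print(s['clock'],s['tcp_pos'],s['qpos'].round(2));print(R.from_rotvec(s['eef_rot']).as_matrix().round(3))
a,b=measure('top'),measure('scene')
for k in sorted(set(a)|set(b)): print(k,a.get(k),b.get(k))
E
```

```text
0.45 [ 0.19050613 -0.59505535  0.21616032] [-1.    0.38  0.01 -0.   -1.19 -0.57]
[[-1.     0.004 -0.   ]
 [ 0.004  1.     0.001]
 [ 0.     0.001 -1.   ]]
jar_blue (np.float64(0.6187), np.float64(-0.0962), 0.0393, 0.048) (np.float64(0.6231), np.float64(-0.0938), 0.0396, 0.048)
jar_green (np.float64(0.6155), np.float64(-0.2395), 0.0378, 0.049) (np.float64(0.6209), np.float64(-0.2359), 0.0395, 0.048)
jar_red (np.float64(0.6398), np.float64(0.2532), 0.0396, 0.049) (np.float64(0.6435), np.float64(0.2536), 0.0392, 0.048)
jar_yellow (np.float64(0.4575), np.float64(-0.2597), 0.0395, 0.047) (np.float64(0.4636), np.float64(-0.2567), 0.0407, 0.047)
lid_blue (np.float64(0.6295), np.float64(0.1019), 0.0383, 0.018) (np.float64(0.6323), np.float64(0.1028), 0.0363, 0.018)
lid_green (np.float64(0.4794), np.float64(-0.0683), 0.0371, 0.018) (np.float64(0.4823), np.float64(-0.067), 0.0363, 0.019)
lid_red (np.float64(0.4733), np.float64(0.1047), 0.0381, 0.018) (np.float64(0.4763), np.float64(0.1059), 0.0364, 0.018)
lid_yellow (np.float64(0.4402), np.float64(0.2265), 0.0384, 0.019) (np.float64(0.4439), np.float64(0.2275), 0.036, 0.018)
```

{"fn": "jog_arm", "kwargs": {"rows": [{"x": -0.0194,"y": 0.0351},{"x": -0.0194,"y": 0.0351},{"x": -0.0194,"y": 0.0351},{"x": -0.0194,"y": 0.0351},{"x": -0.0194,"y": 0.0351},{"x": -0.0194,"y": 0.0351},{"x": -0.0194,"y": 0.0351},{"x": -0.0194,"y": 0.0351},{"x": -0.0194,"y": 0.0351},{"x": -0.0194,"y": 0.0351}]}}

```text
clock: 1.38
tcp_pos: [0.3847, -0.2422, 0.2168]
eef_rot: [-0.006, 3.141, -0.0]
ft_force: [1.5, -0.2, 1.1]
grip_width: 0.0851
grasp_force: 0.0
```

{"fn": "jog_arm", "kwargs": {"rows": [{"x": -0.0194,"y": 0.0351},{"x": -0.0194,"y": 0.0351},{"x": -0.0194,"y": 0.0351},{"x": -0.0194,"y": 0.0351},{"x": -0.0194,"y": 0.0351},{},{}]}}

```text
clock: 1.97
tcp_pos: [0.4818, -0.0667, 0.2162]
eef_rot: [0.011, -3.141, -0.0]
ft_force: [-0.4, -0.1, -0.2]
grip_width: 0.0853
grasp_force: 0.0
```

```bash
python3 - <<'E'
from h import *
print(env.sense()['qpos'].round(2))
print(measure('wrist')); d=imaging.snapshot('wrist');cv2.imwrite('pics/w1.png',d['pixels']);print(d['hand_eye'].round(3))
E
```

```text
[ 0.2   0.15 -0.32 -0.   -1.1  -1.76]
{'jar_blue': (np.float64(0.6162), np.float64(-0.0991), 0.0396, 0.049), 'lid_blue': (np.float64(0.6275), np.float64(0.0983), 0.036, 0.017), 'jar_yellow': (np.float64(0.457), np.float64(-0.2606), 0.0396, 0.049), 'jar_green': (np.float64(0.6107), np.float64(-0.2398), 0.0356, 0.049), 'lid_green': (np.float64(0.4793), np.float64(-0.0708), 0.0369, 0.018)}
[[ 0.001  0.958  0.286  0.073]
 [ 1.    -0.001  0.    -0.001]
 [ 0.001  0.286 -0.958 -0.157]
 [ 0.     0.     0.     1.   ]]
```

View pics/w1.png

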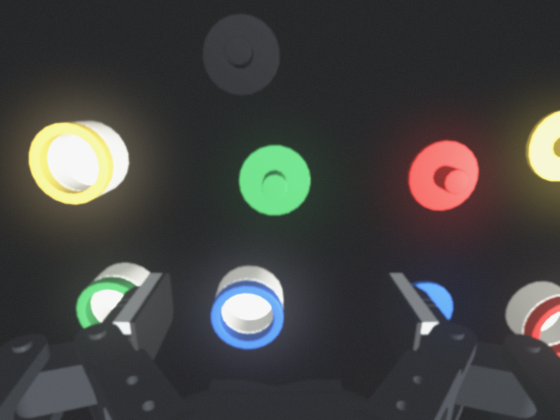

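The wrist picture shows the green lid at (275,180) centred ahead, the black lid at (241,54), the blue jar at (247,312), and the green, yellow and red things where expected. The third view agrees to 3 mm, so I grasp the green lid now.

{"fn": "jog_arm", "kwargs": {"rows": [{"x": 0.002,"y": -0.002,"z": 0.04},{"z": 0.04},{"z": 0.04},{"z": 0.03},{"z": 0.02},{"z": 0.0145},{},{}]}}

```text
clock: 2.73
tcp_pos: [0.4785, -0.0717, 0.0319]
eef_rot: [-0.001, -3.14, 0.001]
ft_force: [0.2, 0.1, -0.8]
grip_width: 0.0847
grasp_force: 0.0
```

{"fn": "jog_arm", "kwargs": {"rows": [{},{},{},{},{},{},{},{}], "finger_gap": 0.01}}

```text
clock: 3.4
tcp_pos: [0.4792, -0.0704, 0.0321]
eef_rot: [-0.001, 3.142, 0.0]
ft_force: [-0.2, 0.9, -0.4]
grip_width: 0.0103
grasp_force: 0.0
```

Nothing was gripped: the width is 10 mm, not 24 mm. I'll look.

```bash
python3 - <<'E'
from h import *
d=imaging.snapshot('wrist');a=d['pixels'];e=imaging.snapshot('scene')['pixels'][120:280,180:380]
cv2.imwrite('pics/w2.png',np.hstack([cv2.resize(a,(400,300)),cv2.resize(e,(375,300))]))
print(measure('scene').get('lid_green'),env.sense()['tcp_pos'])
E
```

```text
(np.float64(0.4842), np.float64(-0.0659), 0.035, 0.019) [ 0.47911688 -0.07045149  0.03196728]
```

View pics/w2.png

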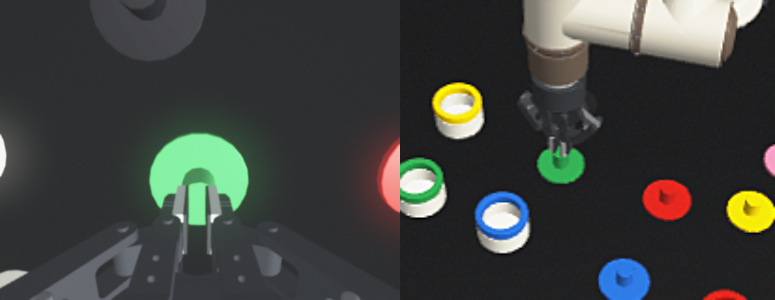

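```bash
python3 - <<'E'
from h import *
d=imaging.snapshot('wrist');T=pose(d);s=env.sense()
def pr(p,sys=T):
    c=np.linalg.inv(sys)@np.r_[p,1];return cv2.projectPoints(np.array([[c[0],-c[1],-c[2]]]),np.zeros(3),np.zeros(3),d['K'],np.array(d['distortion']))[0].ravel().round()
H=d['hand_eye']
for z in(-.03,-.011,0,.008): print('tool z',z,[pr([x,0,z],H) for x in(-.011,.011)])
for z in(.018,.032,.046): print('knob',z,pr([.481,-.068,z]))
cv2.imwrite('pics/w3.png',cv2.resize(d['pixels'][160:360,180:380],None,fx=3,fy=3,interpolation=2))
# depth of fingers
print(np.array2string(d['z_map'][200:360:10,262:300:6],precision=3))
E
```

```text
tool z -0.03 [array([277., 320.]), array([277., 271.])]
tool z -0.011 [array([277., 297.]), array([277., 252.])]
tool z 0 [array([277., 285.]), array([277., 243.])]
tool z 0.008 [array([277., 278.]), array([277., 237.])]
knob 0.018 [281. 257.]
knob 0.032 [282. 268.]
knob 0.046 [282. 282.]
[[0.177 0.176 0.177 0.176 0.176 0.176 0.178]
 [0.18  0.179 0.179 0.179 0.178 0.178 0.178]
 [0.181 0.18  0.181 0.18  0.18  0.18  0.181]
 [0.181 0.182 0.182 0.182 0.181 0.179 0.181]
 [0.183 0.176 0.174 0.175 0.176 0.179 0.183]
 [0.17  0.163 0.163 0.161 0.164 0.166 0.175]
 [0.151 0.155 0.156 0.156 0.155 0.151 0.15 ]
 [0.141 0.158 0.156 0.157 0.158 0.141 0.141]
 [0.133 0.159 0.159 0.158 0.159 0.132 0.132]
 [0.132 0.16  0.161 0.159 0.161 0.125 0.124]
 [0.131 0.161 0.161 0.161 0.161 0.119 0.118]
 [0.133 0.194 0.194 0.195 0.195 0.119 0.112]
 [0.132 0.217 0.217 0.217 0.216 0.121 0.111]
 [0.132 0.218 0.218 0.218 0.219 0.121 0.111]
 [0.133 0.222 0.222 0.221 0.221 0.122 0.112]
 [0.223 0.223 0.225 0.222 0.223 0.125 0.113]]
```

View pics/w3.png

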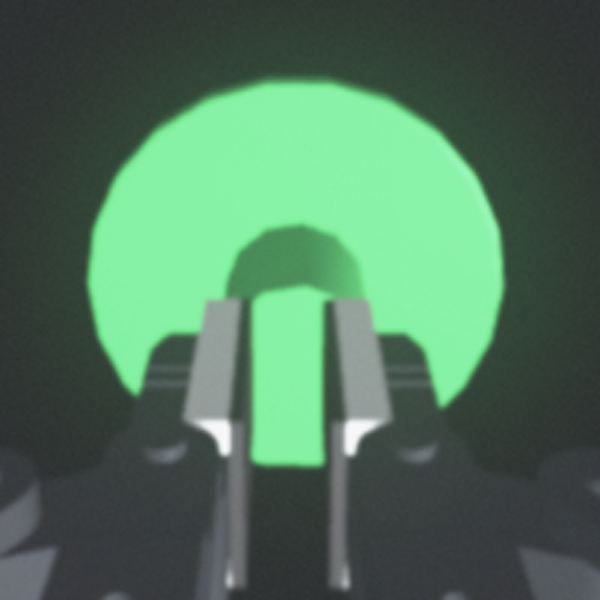

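The pads appear to have closed above the knob top. I'll measure the fingertip height from depth.

```bash
python3 - <<'E'
from h import *
d=imaging.snapshot('wrist');H=d['hand_eye']
def p3(d,T,v,u): return (T[:3,:3]@(rays(d,[[u,v]])[0]*d['z_map'][v,u])+T[:3,3]).round(4)
for v,u in[(262,252),(270,250),(285,248),(297,246),(262,298),(297,303),(310,278),(270,278),(230,278)]: print('tool',(v,u),p3(d,H,v,u))
d=imaging.snapshot('scene');T=pose(d);W=world(d,T,np.ones((420,560),bool))
b=W[(abs(W[:,0]-.48)<.03)&(abs(W[:,1]+.068)<.03)]
for a in np.arange(.01,.1,.006):
  k=b[abs(b[:,2]-a)<.003]
  if len(k):print('scene',a.round(3),len(k),k.min(0).round(3),k.max(0).round(3))
E
```

```text
tool (262, 252) [ 0.0109 -0.0103 -0.0209]
tool (270, 250) [ 0.0106 -0.0107 -0.0279]
tool (285, 248) [ 0.0109 -0.0105 -0.0409]
tool (297, 246) [ 0.0119 -0.0104 -0.0512]
tool (262, 298) [ 0.0107  0.0088 -0.0204]
tool (297, 303) [ 0.0106  0.0088 -0.0489]
tool (310, 278) [-0.0332  0.0008  0.0136]
tool (270, 278) [ 0.0044  0.0005 -0.015 ]
tool (230, 278) [0.0127 0.0007 0.0142]
scene 0.01 3 [ 0.456 -0.058  0.011] [ 0.499 -0.054  0.012]
scene 0.016 164 [ 0.45  -0.098  0.013] [ 0.51  -0.038  0.019]
scene 0.022 70 [ 0.45  -0.098  0.019] [ 0.509 -0.038  0.025]
scene 0.028 16 [ 0.476 -0.079  0.025] [ 0.493 -0.051  0.031]
scene 0.034 8 [ 0.477 -0.074  0.032] [ 0.492 -0.058  0.037]
scene 0.04 11 [ 0.471 -0.077  0.037] [ 0.494 -0.058  0.043]
scene 0.046 18 [ 0.477 -0.077  0.044] [ 0.494 -0.058  0.049]
scene 0.052 13 [ 0.472 -0.087  0.05 ] [ 0.495 -0.054  0.054]
scene 0.058 14 [ 0.473 -0.088  0.055] [ 0.494 -0.057  0.061]
scene 0.064 20 [ 0.471 -0.089  0.062] [ 0.493 -0.051  0.067]
scene 0.07 21 [ 0.473 -0.083  0.067] [ 0.494 -0.052  0.073]
scene 0.076 14 [ 0.473 -0.088  0.073] [ 0.492 -0.051  0.079]
scene 0.082 15 [ 0.477 -0.088  0.079] [ 0.493 -0.052  0.085]
scene 0.088 15 [ 0.47  -0.095  0.085] [ 0.496 -0.05   0.091]
scene 0.094 32 [ 0.472 -0.097  0.091] [ 0.496 -0.041  0.097]
scene 0.1 44 [ 0.471 -0.098  0.097] [ 0.496 -0.038  0.103]
```

The text doesn't match what I measured. Both cameras put the real fingertips at tool z = −0.020, which is 20 mm behind the reported TCP, not 8 mm ahead. The fingers therefore closed 6 mm above the knob. I'll trust the measurement: for tips at about 23 mm, the TCP must go to about 0.004 m. I reopen and go 28 mm lower.

{"fn": "jog_arm", "kwargs": {"rows": [{},{},{},{},{},{"y": 0.001},{"z": 0.009},{"z": 0.009},{"z": 0.008},{},{}], "finger_gap": 0.085}}

```text
clock: 4.62
tcp_pos: [0.4784, -0.0696, 0.005]
eef_rot: [0.001, -3.139, 0.001]
ft_force: [-0.7, 0.3, -0.1]
grip_width: 0.085
grasp_force: 0.0
```

{"fn": "jog_arm", "kwargs": {"rows": [{},{},{},{},{},{},{},{}], "finger_gap": 0.01}}

```text
clock: 5.28
tcp_pos: [0.4795, -0.0694, 0.0065]
eef_rot: [-0.002, 3.141, 0.0]
ft_force: [-0.6, 0.5, 5.0]
grip_width: 0.0223
grasp_force: 58.7
```

{"fn": "jog_arm", "kwargs": {"rows": [{"z": -0.01},{"z": -0.03},{"z": -0.03},{"z": -0.03},{},{}]}}

```text
clock: 5.78
tcp_pos: [0.4799, -0.0693, 0.1073]
eef_rot: [-0.001, 3.138, 0.002]
ft_force: [-0.1, 1.4, -1.7]
grip_width: 0.0222
grasp_force: 58.9
```

```bash
python3 - <<'E'
from h import *
a=measure('scene');print(env.sense()['tcp_pos'],env.sense()['ft_force'])
d=imaging.snapshot('wrist');cv2.imwrite('pics/w4.png',d['pixels'])
for n in('scene','top'):
    d=imaging.snapshot(n);T=pose(d);W=world(d,T,[m for c,m,s,ce in blobs(d,100) if c=='green' and abs(world(d,T,m)[:,2].mean()-.11)<.03][0]) if n=='scene' else None
    if W is not None: print(len(W),np.percentile(W,[3,50,97],0).round(3))
E
```

```text
[ 0.47862493 -0.06940092  0.10584704] [ 0.22037666 -0.12529687 -0.54863019]
322 [[ 0.443 -0.1    0.076]
 [ 0.492 -0.066  0.117]
 [ 0.513 -0.036  0.147]]
```

View pics/w4.png

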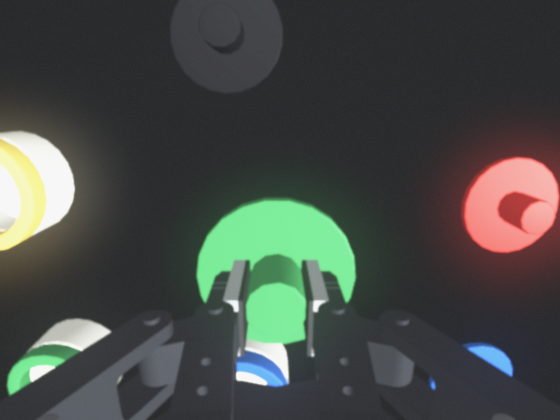

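The picture shows the green lid level in the jaws, flange centre about (276,270), with the knob between the pads. Now I carry it to the green jar by (+0.137, −0.170).

{"fn": "jog_arm", "kwargs": {"rows": [{"x": -0.0228,"y": -0.0283},{"x": -0.0228,"y": -0.0283},{"x": -0.0228,"y": -0.0283},{"x": -0.0228,"y": -0.0283},{"x": -0.0228,"y": -0.0283},{"x": -0.0228,"y": -0.0283},{},{},{"z": 0.02},{"z": 0.01},{},{}]}}

```text
clock: 6.98
tcp_pos: [0.6149, -0.2383, 0.0749]
eef_rot: [0.003, -3.138, -0.001]
ft_force: [0.1, -0.0, 0.1]
grip_width: 0.0224
grasp_force: 59.1
```

```bash
python3 - <<'E'
from h import *
print(env.sense()['tcp_pos'],env.sense()['ft_force'])
e=imaging.snapshot('scene')['pixels'][140:260,110:270]
t=imaging.snapshot('wrist')['pixels']
cv2.imwrite('pics/w5.png',np.hstack([cv2.resize(t,(400,300)),cv2.resize(e,(400,300),interpolation=2)]))
E
```

```text
[ 0.6149083  -0.23834738  0.07490327] [ 0.14873755 -0.04351449  0.06563487]
```

View pics/w5.png

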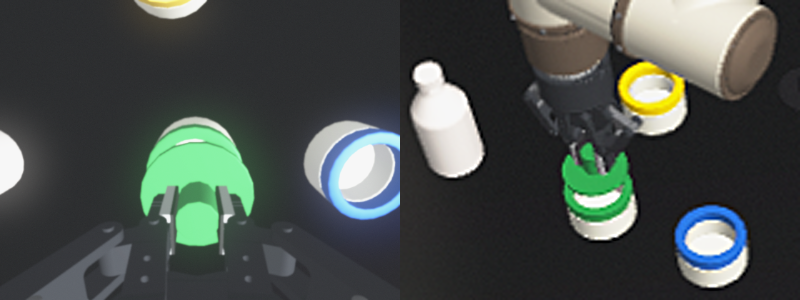

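The picture shows the green lid centred over the green jar, with the rim crescent even on both sides, and the bottle and other jars clear. Lowering.

{"fn": "jog_arm", "kwargs": {"rows": [{"x": -0.002,"z": 0.01},{"z": 0.006},{"z": 0.004},{"z": 0.003},{"z": 0.003},{},{"z": 0.0015},{},{}]}}

```text
clock: 7.83
tcp_pos: [0.6182, -0.2392, 0.0486]
eef_rot: [-0.001, 3.141, -0.0]
ft_force: [0.8, 0.4, -0.9]
grip_width: 0.022
grasp_force: 59.1
```

{"fn": "jog_arm", "kwargs": {"rows": [{"z": 0.001},{},{}]}}

```text
clock: 8.08
tcp_pos: [0.6181, -0.2392, 0.0476]
eef_rot: [-0.001, 3.141, 0.0]
ft_force: [0.4, 0.1, -1.3]
grip_width: 0.0219
grasp_force: 59.1
```

{"fn": "jog_arm", "kwargs": {"rows": [{"z": 0.001},{},{}]}}

```text
clock: 8.33
tcp_pos: [0.618, -0.2392, 0.0464]
eef_rot: [0.001, -3.141, -0.0]
ft_force: [-0.1, -1.0, -1.8]
grip_width: 0.0221
grasp_force: 59.1
```

{"fn": "jog_arm", "kwargs": {"rows": [{"z": 0.001},{},{}]}}

```text
clock: 8.58
tcp_pos: [0.618, -0.2391, 0.0454]
eef_rot: [0.001, -3.141, -0.0]
ft_force: [1.0, -0.5, -1.3]
grip_width: 0.0221
grasp_force: 59.1
```

{"fn": "jog_arm", "kwargs": {"rows": [{"z": 0.001},{},{}]}}

```text
clock: 8.83
tcp_pos: [0.6182, -0.2392, 0.0446]
eef_rot: [-0.001, 3.141, -0.0]
ft_force: [-0.4, -0.1, -0.6]
grip_width: 0.0221
grasp_force: 59.1
```

{"fn": "jog_arm", "kwargs": {"rows": [{"z": 0.001},{},{}]}}

```text
clock: 9.08
tcp_pos: [0.6183, -0.2392, 0.0445]
eef_rot: [-0.002, 3.141, -0.001]
ft_force: [-2.5, 0.4, 5.7]
grip_width: 0.0222
grasp_force: 59.8
```

{"fn": "jog_arm", "kwargs": {"rows": [{},{},{},{},{},{"z": -0.01},{"z": -0.03},{"z": -0.03},{}], "finger_gap": 0.085}}

```text
clock: 9.83
tcp_pos: [0.6223, -0.2407, 0.1215]
eef_rot: [-0.004, 3.129, -0.007]
ft_force: [0.8, 0.2, 0.5]
grip_width: 0.0852
grasp_force: 0.0
```

{"fn": "jog_arm", "kwargs": {"rows": [{"x": 0.0143,"y": 0.0344},{"x": 0.0143,"y": 0.0344},{"x": 0.0143,"y": 0.0344},{"x": 0.0143,"y": 0.0344},{"x": 0.0143,"y": 0.0344},{"x": 0.0143,"y": 0.0344},{"x": 0.0143,"y": 0.0344},{"x": 0.0143,"y": 0.0344},{"x": 0.0143,"y": 0.0344},{"x": 0.0143,"y": 0.0344},{},{}]}}

```text
clock: 10.83
tcp_pos: [0.4746, 0.1066, 0.1145]
eef_rot: [-0.008, 3.14, 0.001]
ft_force: [-0.2, -0.5, 0.4]
grip_width: 0.0849
grasp_force: 0.0
```

```bash
python3 - <<'E'
from h import *
print(env.sense()['tcp_pos'],env.sense()['qpos'].round(2))
for n in('top','scene','wrist'):print(n,{k:tuple(float(x) for x in v) for k,v in measure(n).items()})
d=imaging.snapshot('scene');cv2.imwrite('pics/s2.png',cv2.resize(d['pixels'][140:300,130:390],(780,480),interpolation=2))
E
```

```text
[0.47461987 0.10664767 0.11448045] [ 0.56  0.26 -0.47  0.   -0.84 -2.12]
top {'lid_red': (0.4679, 0.1034, 0.0342, 0.019), 'jar_red': (0.6397, 0.2534, 0.0395, 0.049), 'lid_blue': (0.6324, 0.0987, 0.0354, 0.019), 'jar_blue': (0.6187, -0.0961, 0.0394, 0.048), 'lid_yellow': (0.4364, 0.2237, 0.0355, 0.018), 'jar_yellow': (0.4577, -0.2594, 0.0394, 0.048), 'jar_green': (0.6171, -0.2395, 0.0387, 0.055)}
scene {'jar_red': (0.6436, 0.2536, 0.0392, 0.049), 'lid_red': (0.4763, 0.1059, 0.0364, 0.018), 'lid_blue': (0.6323, 0.1029, 0.0363, 0.018), 'jar_blue': (0.6231, -0.0939, 0.0396, 0.048), 'lid_yellow': (0.4439, 0.2275, 0.036, 0.018), 'jar_yellow': (0.4636, -0.2567, 0.0407, 0.047), 'jar_green': (0.6207, -0.2362, 0.0396, 0.056)}
wrist {'lid_red': (0.4752, 0.1052, 0.0397, 0.017), 'lid_blue': (0.6157, 0.1, 0.0287, 0.018)}
```

View pics/s2.png

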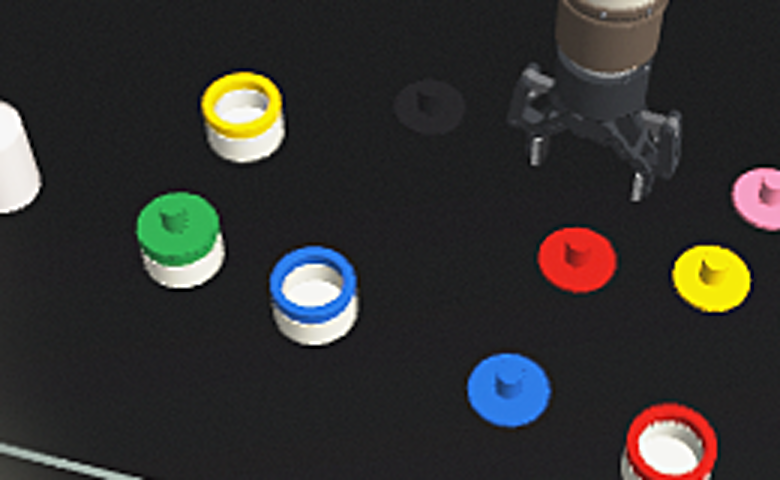

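The picture shows the green lid seated flat on the green jar at (180,235), with everything else in place. Now the red lid.

{"fn": "jog_arm", "kwargs": {"rows": [{"y": -0.001,"z": 0.03},{"z": 0.03},{"z": 0.025},{"z": 0.015},{"z": 0.008},{},{},{}]}}

```text
clock: 11.7
tcp_pos: [0.4759, 0.1038, 0.0065]
eef_rot: [-0.0, 3.14, 0.002]
ft_force: [-1.4, -0.3, -0.2]
grip_width: 0.0852
grasp_force: 0.0
```

{"fn": "jog_arm", "kwargs": {"rows": [{},{},{},{},{},{},{},{}], "finger_gap": 0.01}}

```text
clock: 12.37
tcp_pos: [0.475, 0.1038, 0.006]
eef_rot: [-0.002, 3.141, 0.0]
ft_force: [-0.7, -0.5, 6.3]
grip_width: 0.0223
grasp_force: 58.7
```

{"fn": "jog_arm", "kwargs": {"rows": [{"z": -0.01},{"z": -0.03},{"z": -0.03},{"z": -0.03},{},{"x": -0.0278,"y": 0.0247},{"x": -0.0278,"y": 0.0247},{"x": -0.0278,"y": 0.0247},{"x": -0.0278,"y": 0.0247},{"x": -0.0278,"y": 0.0247},{"x": -0.0278,"y": 0.0247},{}]}}

```text
clock: 13.37
tcp_pos: [0.6455, 0.2561, 0.1026]
eef_rot: [-0.004, 3.139, 0.001]
ft_force: [-0.5, -0.5, -0.4]
grip_width: 0.0221
grasp_force: 59.0
```

{"fn": "jog_arm", "kwargs": {"rows": [{"z": 0.02},{"z": 0.01},{},{},{}]}}

```text
clock: 13.78
tcp_pos: [0.6416, 0.2518, 0.0761]
eef_rot: [-0.001, 3.141, 0.0]
ft_force: [0.4, -0.4, -0.2]
grip_width: 0.0224
grasp_force: 58.9
```

```bash
python3 - <<'E'
from h import *
print(env.sense()['tcp_pos'])
e=imaging.snapshot('scene')['pixels'][210:330,290:450]
t=imaging.snapshot('wrist')['pixels']
cv2.imwrite('pics/w6.png',np.hstack([cv2.resize(t,(400,300)),cv2.resize(e,(400,300),interpolation=2)]))
E
```

```text
[0.64161565 0.25183632 0.07607233]
```

View pics/w6.png

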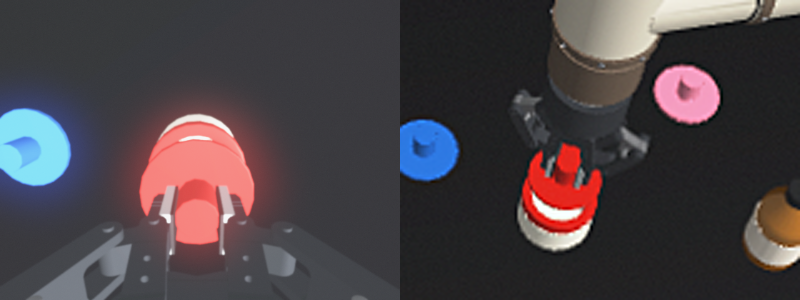

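The red lid is centred over the red jar: the crescent is even about column 197 in the wrist half, and the bottle is clear. Lowering, with 1 mm steps at the end.

{"fn": "jog_arm", "kwargs": {"rows": [{"y": 0.001,"z": 0.01},{"z": 0.006},{"z": 0.005},{"z": 0.003},{"z": 0.003},{},{"z": 0.0015},{},{}]}}

```text
clock: 14.63
tcp_pos: [0.6416, 0.2531, 0.0472]
eef_rot: [-0.001, 3.141, 0.0]
ft_force: [-0.3, 0.1, -0.4]
grip_width: 0.0223
grasp_force: 58.9
```

{"fn": "jog_arm", "kwargs": {"rows": [{"z": 0.001},{},{"z": 0.001},{},{}]}}

```text
clock: 15.05
tcp_pos: [0.6414, 0.253, 0.045]
eef_rot: [0.001, -3.141, 0.0]
ft_force: [-0.2, 0.4, -0.5]
grip_width: 0.0221
grasp_force: 58.9
```

{"fn": "jog_arm", "kwargs": {"rows": [{"z": 0.001},{},{}]}}

```text
clock: 15.3
tcp_pos: [0.6416, 0.2531, 0.0442]
eef_rot: [-0.001, 3.141, 0.0]
ft_force: [1.2, 0.5, 0.6]
grip_width: 0.0221
grasp_force: 59.0
```

{"fn": "jog_arm", "kwargs": {"rows": [{"z": 0.0007},{},{}]}}

```text
clock: 15.55
tcp_pos: [0.6417, 0.2531, 0.0441]
eef_rot: [-0.002, 3.141, 0.0]
ft_force: [-1.7, -0.6, 3.7]
grip_width: 0.0222
grasp_force: 59.4
```

{"fn": "jog_arm", "kwargs": {"rows": [{},{},{},{},{},{"z": -0.01},{"z": -0.03},{"z": -0.03},{}], "finger_gap": 0.085}}

```text
clock: 16.3
tcp_pos: [0.6456, 0.2548, 0.1217]
eef_rot: [-0.004, 3.129, 0.008]
ft_force: [1.2, -0.2, 0.8]
grip_width: 0.0853
grasp_force: 0.0
```

{"fn": "jog_arm", "kwargs": {"rows": [{"x": 0.0027,"y": -0.0378},{"x": 0.0027,"y": -0.0378},{"x": 0.0027,"y": -0.0378},{"x": 0.0027,"y": -0.0378},{},{},{}]}}

```text
clock: 16.88
tcp_pos: [0.6313, 0.1018, 0.1141]
eef_rot: [-0.001, 3.14, 0.001]
ft_force: [-0.3, -0.3, -0.0]
grip_width: 0.0846
grasp_force: 0.0
```

```bash
python3 - <<'E'
from h import *
print(env.sense()['tcp_pos'])
for n in('scene','wrist'):print(n,{k:tuple(float(x) for x in v) for k,v in measure(n).items()})
E
```

```text
[0.63128459 0.10178155 0.11413664]
scene {'jar_red': (0.6428, 0.2538, 0.0396, 0.056), 'lid_blue': (0.6323, 0.1029, 0.0363, 0.018), 'jar_blue': (0.6231, -0.0939, 0.0396, 0.049), 'lid_yellow': (0.4439, 0.2275, 0.036, 0.019), 'jar_yellow': (0.4636, -0.2565, 0.0408, 0.048), 'jar_green': (0.6207, -0.2362, 0.0396, 0.056)}
wrist {}
```

{"fn": "jog_arm", "kwargs": {"rows": [{"z": 0.03},{"z": 0.03},{"z": 0.025},{"z": 0.015},{"z": 0.008},{},{},{}]}}

```text
clock: 17.65
tcp_pos: [0.632, 0.1027, 0.0068]
eef_rot: [-0.003, 3.139, 0.001]
ft_force: [-0.9, -0.4, -0.5]
grip_width: 0.0846
grasp_force: 0.0
```

{"fn": "jog_arm", "kwargs": {"rows": [{},{},{},{},{},{},{},{}], "finger_gap": 0.01}}

```text
clock: 18.32
tcp_pos: [0.6312, 0.1019, 0.0059]
eef_rot: [-0.002, 3.141, 0.0]
ft_force: [0.2, 0.5, 3.3]
grip_width: 0.0222
grasp_force: 59.0
```

Gripped. Carrying it by (−0.010, −0.1975) to the blue jar.

{"fn": "jog_arm", "kwargs": {"rows": [{"z": -0.01},{"z": -0.03},{"z": -0.03},{"z": -0.03},{},{"x": 0.002,"y": -0.0395},{"x": 0.002,"y": -0.0395},{"x": 0.002,"y": -0.0395},{"x": 0.002,"y": -0.0395},{"x": 0.002,"y": -0.0395},{}]}}

```text
clock: 19.23
tcp_pos: [0.6194, -0.1016, 0.105]
eef_rot: [-0.01, -3.14, 0.001]
ft_force: [-0.2, 1.3, -0.8]
grip_width: 0.0222
grasp_force: 59.1
```

{"fn": "jog_arm", "kwargs": {"rows": [{"z": 0.02},{"z": 0.01},{},{},{}]}}

```text
clock: 19.65
tcp_pos: [0.6214, -0.0951, 0.0757]
eef_rot: [-0.003, 3.141, -0.0]
ft_force: [0.2, 0.7, -0.7]
grip_width: 0.0222
grasp_force: 59.1
```

```bash
python3 - <<'E'
from h import *
print(env.sense()['tcp_pos'])
e=imaging.snapshot('scene')['pixels'][170:290,160:320]
t=imaging.snapshot('wrist')['pixels']
cv2.imwrite('pics/w7.png',np.hstack([cv2.resize(t,(400,300)),cv2.resize(e,(400,300),interpolation=2)]))
E
```

```text
[ 0.6214097  -0.09512463  0.07570792]
```

View pics/w7.png

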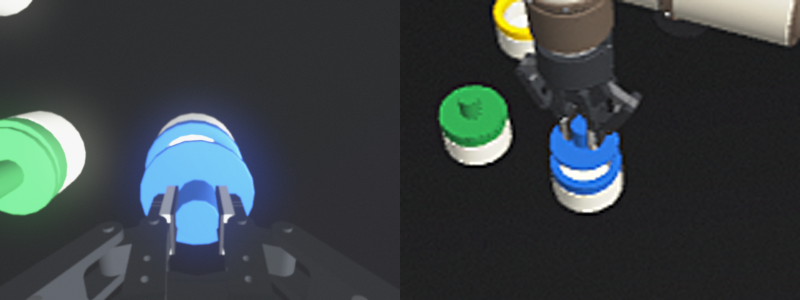

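The blue lid is centred over the blue jar, with the crescent centred near column 195 in the wrist half. Lowering.

{"fn": "jog_arm", "kwargs": {"rows": [{"y": -0.001,"z": 0.01},{"z": 0.006},{"z": 0.005},{"z": 0.003},{"z": 0.003},{},{"z": 0.0015},{},{}]}}

```text
clock: 20.5
tcp_pos: [0.6211, -0.0967, 0.047]
eef_rot: [-0.001, 3.141, -0.0]
ft_force: [-0.1, -0.1, -1.4]
grip_width: 0.0226
grasp_force: 59.1
```

{"fn": "jog_arm", "kwargs": {"rows": [{"z": 0.001},{},{"z": 0.001},{},{}]}}

```text
clock: 20.92
tcp_pos: [0.6209, -0.0967, 0.0448]
eef_rot: [0.001, -3.142, 0.0]
ft_force: [0.1, 0.1, 0.0]
grip_width: 0.0219
grasp_force: 59.1
```

{"fn": "jog_arm", "kwargs": {"rows": [{"z": 0.001},{},{}]}}

```text
clock: 21.17
tcp_pos: [0.6212, -0.0967, 0.044]
eef_rot: [-0.001, 3.141, -0.0]
ft_force: [-0.2, 0.0, -0.1]
grip_width: 0.022
grasp_force: 59.3
```

{"fn": "jog_arm", "kwargs": {"rows": [{"z": 0.0007},{},{}]}}

```text
clock: 21.42
tcp_pos: [0.6212, -0.0967, 0.0439]
eef_rot: [-0.002, 3.141, -0.0]
ft_force: [-1.3, 0.7, 6.5]
grip_width: 0.0223
grasp_force: 59.4
```

{"fn": "jog_arm", "kwargs": {"rows": [{},{},{},{},{},{"z": -0.01},{"z": -0.03},{"z": -0.03},{}], "finger_gap": 0.085}}

```text
clock: 22.17
tcp_pos: [0.6254, -0.097, 0.1207]
eef_rot: [-0.004, 3.128, -0.002]
ft_force: [1.0, 0.4, 1.3]
grip_width: 0.0848
grasp_force: 0.0
```

{"fn": "jog_arm", "kwargs": {"rows": [{"x": 0.0179,"y": 0.0324},{"x": 0.0179,"y": 0.0324},{"x": 0.0179,"y": 0.0324},{"x": 0.0179,"y": 0.0324},{"x": 0.0179,"y": 0.0324},{"x": 0.0179,"y": 0.0324},{"x": 0.0179,"y": 0.0324},{"x": 0.0179,"y": 0.0324},{"x": 0.0179,"y": 0.0324},{"x": 0.0179,"y": 0.0324},{},{}]}}

```text
clock: 23.17
tcp_pos: [0.4411, 0.2291, 0.1139]
eef_rot: [-0.008, 3.14, 0.002]
ft_force: [0.6, -0.2, -0.6]
grip_width: 0.085
grasp_force: 0.0
```

```bash
python3 - <<'E'
from h import *
print(env.sense()['tcp_pos'])
for n in('scene','wrist'):print(n,{k:tuple(float(x) for x in v) for k,v in measure(n).items()})
E
```

```text
[0.44114275 0.22908749 0.11394818]
scene {'jar_red': (0.6428, 0.2538, 0.0396, 0.055), 'jar_blue': (0.623, -0.0942, 0.0398, 0.056), 'lid_yellow': (0.4439, 0.2275, 0.036, 0.019), 'jar_yellow': (0.4636, -0.2567, 0.0407, 0.047), 'jar_green': (0.6207, -0.2362, 0.0396, 0.056)}
wrist {'lid_yellow': (0.4426, 0.2245, 0.0387, 0.018)}
```

{"fn": "jog_arm", "kwargs": {"rows": [{"y": -0.001,"z": 0.03},{"z": 0.03},{"z": 0.025},{"z": 0.015},{"z": 0.008},{},{},{}]}}

```text
clock: 23.93
tcp_pos: [0.4428, 0.2265, 0.0062]
eef_rot: [-0.0, 3.14, 0.002]
ft_force: [-0.2, -0.6, -1.2]
grip_width: 0.0847
grasp_force: 0.0
```

{"fn": "jog_arm", "kwargs": {"rows": [{},{},{},{},{},{},{},{}], "finger_gap": 0.01}}

```text
clock: 24.6
tcp_pos: [0.442, 0.2265, 0.0056]
eef_rot: [-0.002, 3.141, 0.001]
ft_force: [-0.6, 0.2, 5.4]
grip_width: 0.0222
grasp_force: 58.6
```

{"fn": "jog_arm", "kwargs": {"rows": [{"z": -0.01},{"z": -0.03},{"z": -0.03},{"z": -0.03},{},{"x": -0.0014,"y": -0.0373},{"x": -0.0014,"y": -0.0373},{"x": -0.0014,"y": -0.0373},{"x": -0.0014,"y": -0.0373},{"x": -0.0014,"y": -0.0373},{"x": -0.0014,"y": -0.0373}]}}

```text
clock: 25.52
tcp_pos: [0.4494, 0.0007, 0.1045]
eef_rot: [0.002, -3.141, -0.0]
ft_force: [1.6, 0.1, -1.5]
grip_width: 0.0219
grasp_force: 59.0
```

{"fn": "jog_arm", "kwargs": {"rows": [{"x": -0.0014,"y": -0.0373},{"x": -0.0014,"y": -0.0373},{"x": -0.0014,"y": -0.0373},{"x": -0.0014,"y": -0.0373},{"x": -0.0014,"y": -0.0373},{"x": -0.0014,"y": -0.0373},{"x": -0.0014,"y": -0.0373},{},{"z": 0.02},{"z": 0.01},{},{}]}}

```text
clock: 26.52
tcp_pos: [0.4595, -0.2581, 0.0741]
eef_rot: [0.003, -3.139, -0.001]
ft_force: [-0.9, -0.3, -0.6]
grip_width: 0.0223
grasp_force: 59.1
```

```bash
python3 - <<'E'
from h import *
print(env.sense()['tcp_pos'])
e=imaging.snapshot('scene')['pixels'][110:230,130:290]
t=imaging.snapshot('wrist')['pixels']
cv2.imwrite('pics/w8.png',np.hstack([cv2.resize(t,(400,300)),cv2.resize(e,(400,300),interpolation=2)]))
E
```

```text
[ 0.45954029 -0.25810007  0.07414533]
```

View pics/w8.png

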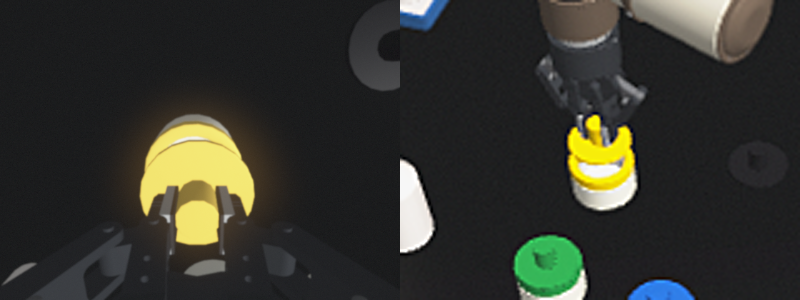

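The yellow lid is over the yellow jar, with the crescent centred near column 193 in the wrist half, well within the play. Lowering.

{"fn": "jog_arm", "kwargs": {"rows": [{"y": -0.001,"z": 0.01},{"z": 0.006},{"z": 0.004},{"z": 0.003},{"z": 0.002},{},{"z": 0.0015},{},{}]}}

```text
clock: 27.37
tcp_pos: [0.4604, -0.2597, 0.0487]
eef_rot: [-0.001, 3.141, -0.0]
ft_force: [0.5, -0.2, -0.4]
grip_width: 0.0215
grasp_force: 59.1
```

{"fn": "jog_arm", "kwargs": {"rows": [{"z": 0.001},{},{"z": 0.001},{},{}]}}

```text
clock: 27.78
tcp_pos: [0.4603, -0.2597, 0.0466]
eef_rot: [0.001, -3.142, -0.0]
ft_force: [-0.6, 0.4, -1.0]
grip_width: 0.0224
grasp_force: 59.1
```

{"fn": "jog_arm", "kwargs": {"rows": [{"z": 0.001},{},{}]}}

```text
clock: 28.03
tcp_pos: [0.4603, -0.2597, 0.0455]
eef_rot: [0.001, -3.141, -0.0]
ft_force: [-0.8, 0.5, 0.5]
grip_width: 0.0223
grasp_force: 59.1
```

{"fn": "jog_arm", "kwargs": {"rows": [{"z": 0.0007},{},{}]}}

```text
clock: 28.28
tcp_pos: [0.4603, -0.2597, 0.0449]
eef_rot: [0.001, -3.142, -0.0]
ft_force: [0.2, -0.3, -0.6]
grip_width: 0.0223
grasp_force: 59.1
```

{"fn": "jog_arm", "kwargs": {"rows": [{"z": 0.0007},{},{}]}}

```text
clock: 28.53
tcp_pos: [0.4602, -0.2597, 0.0442]
eef_rot: [0.001, -3.141, -0.0]
ft_force: [-0.6, -0.2, -0.8]
grip_width: 0.022
grasp_force: 59.1
```

{"fn": "jog_arm", "kwargs": {"rows": [{"z": 0.0007},{},{}]}}

```text
clock: 28.78
tcp_pos: [0.4604, -0.2597, 0.0437]
eef_rot: [-0.001, 3.141, -0.0]
ft_force: [-0.6, 0.1, 0.4]
grip_width: 0.0224
grasp_force: 59.3
```

Contact is at the expected height (0.0056 + 0.038). Releasing, rising and checking.

{"fn": "jog_arm", "kwargs": {"rows": [{"z": 0.0005},{}]}}

```text
clock: 28.95
tcp_pos: [0.4604, -0.2598, 0.0437]
eef_rot: [-0.002, 3.141, -0.0]
ft_force: [-0.8, 1.4, 4.6]
grip_width: 0.0221
grasp_force: 59.5
```

{"fn": "jog_arm", "kwargs": {"rows": [{},{},{},{},{},{"z": -0.01},{"z": -0.03},{"z": -0.04},{"z": -0.04},{"y": 0.03},{"y": 0.03},{"y": 0.03}], "finger_gap": 0.085}}

```text
clock: 29.95
tcp_pos: [0.4604, -0.169, 0.1647]
eef_rot: [0.002, 3.139, 0.0]
ft_force: [0.2, -0.4, -0.1]
grip_width: 0.085
grasp_force: 0.0
```

{"fn": "jog_arm", "kwargs": {"rows": [{"y": 0.04},{"y": 0.04},{},{}]}}

```text
clock: 30.28
tcp_pos: [0.4604, -0.0879, 0.164]
eef_rot: [-0.008, 3.14, 0.0]
ft_force: [-0.1, -0.3, 0.3]
grip_width: 0.0848
grasp_force: 0.0
```

```bash
python3 - <<'E'
from h import *
for n in('scene','top'):print(n,{k:tuple(float(x) for x in v) for k,v in measure(n).items()})
cv2.imwrite('pics/s3.png',cv2.resize(imaging.snapshot('scene')['pixels'][130:340,100:470],(793,450),interpolation=2))
E
```

```text
scene {'jar_red': (0.6428, 0.2538, 0.0396, 0.056), 'jar_blue': (0.623, -0.0942, 0.0398, 0.056), 'jar_yellow': (0.4632, -0.2572, 0.0412, 0.055), 'jar_green': (0.6207, -0.2362, 0.0396, 0.056)}
top {'jar_red': (0.6402, 0.2536, 0.0399, 0.056), 'jar_blue': (0.6261, -0.0928, 0.0324, 0.054), 'jar_yellow': (0.4584, -0.2597, 0.0397, 0.055), 'jar_green': (0.6173, -0.2398, 0.0387, 0.056)}
```

View pics/s3.png

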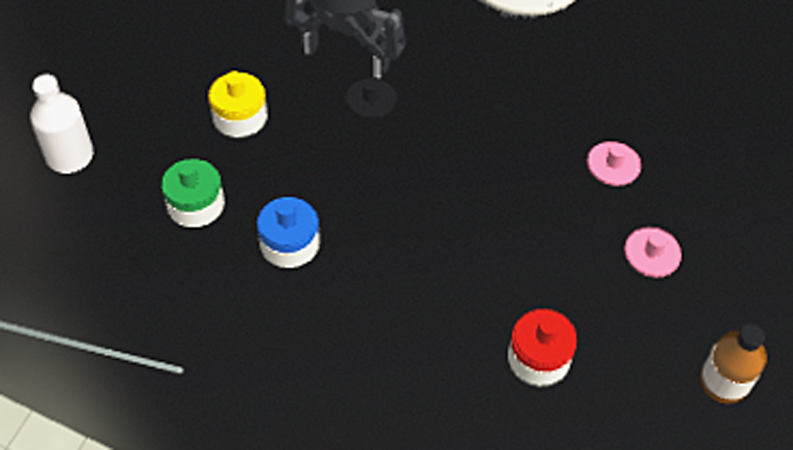

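The picture shows all four lids flat on matching jars: yellow (238,103), green (192,190), blue (288,230) and red (543,345). Both bottles are standing and the look-alikes are untouched. Handing in.

```bash
python3 -c "
from workcell import env
print(env.job_done())"
```

```text
the job is handed in; nothing more can be done
None
```

All four lids are seated flat on the jars of their colour and the job is handed in at about 30 s; one early close missed the green knob because the fingertips sit about 28 mm further back than the text says, so I set the grasp heights from camera measurements.

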